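# Unlock the pipe rest and bring in its roller yoke

### The arm

A 7-joint arm with a two-finger parallel gripper is mounted at the origin on the work surface. World frame = base frame: x ahead of the robot, y to its left, z up, the work surface at z = 0. Lengths are in mm, angles in rad, forces in N, time in s.
With the tool pointing down it reaches from about 400 to 875 mm from the base axis. Payload 4.4 kg.
Tool frame: the origin (TCP) lies at the very end of the fingers, on their centre line; the grasp point (between the pads) lies 19 mm behind it; z points along the fingers, y is the line along which they close (so a half turn about z gives the same grasp; the last joint's range is limited). The gripper opens to 85 mm and grips with 20 to 120 N. Pads are 22 mm wide; open, the fingers measure 114 mm over their backs; the gripper's body (76 mm by 85 mm) begins 54 mm behind the grasp point. The pads swing forward as they close: fully open they stand 13 mm farther back than shut.
Start: joints at [1.259, 0.628, 0.038, 1.517, -0.027, 0.996, -0.02], TCP at [158.193, -630.47, 231.313] pointing down, gripper open.
Joint ranges: [-3.06, 3.06], [-0.37, 2.12], [-1.25, 1.32], [0.18, 2.47], [-1.1, 4.24], [0.23, 1.98], [-2.94, 2.94]. Speed limits (rad/s): [2.57, 2.57, 3.14, 3.14, 3.14, 3.14, 3.14].

### API

Orientations are given as [roll, pitch, yaw] about the fixed x, y, z axes, in that order (R = Rz(yaw) Ry(pitch) Rx(roll)).
In Python, from cell import sensors, get_image, camera_params, order gives the robot as it stands.
- The arm moves only by the shell command python3 -m inch 'ROWS' [OPENING]. ROWS is JSON, a list that holds one entry, the list of rows, each a list of 4 numbers: the shift along the tool's x, y, z in cm, then the turn about the tool's z in degrees. A call has 1 to 8 rows; each row is the pose to reach, as a shift and turn from the pose commanded when the call began, along the tool's axes at that moment; what a row does not reach only later rows make up. A row lasts 1/12 s, in which the tool goes at most 41.7 mm and 7.16 degrees, less where a joint would pass 70% of its speed; a pose out of reach is approached as far as the arm can. A call with a gripper value outside its range is refused whole. OPENING is the finger opening in cm, from 0 to 8.54, set as the call begins (- or left out, the last holds). The fingers move at their own pace and stop on an object; the grip force is fixed at half the most. Time passes only in rows, so rows that repeat a pose let the fingers close. It gives the time, the measured TCP pose, the force, the opening and the grip force at its end, in the units of the state.
- sensors.read_state(): the state, without advancing time (a new reading comes with each control period).
- get_image(name): name is "scene" or "top" or "wrist"; returns the picture (420x560x3 uint8, blue, green, red); there is no depth.
- camera_params(name): a dict with "mtx" (3x3 intrinsics, pixels), "rvec" (rotation vector, rad) and "tvec" (3), from world to camera coordinates, as OpenCV has them. Camera axes: x right, y down, z forward; pixel columns grow to the right and rows downward; lengths in mm; the calibration is good to about 2 mm. A picture is of the moment at which its call begins: read the wrist's pose just before it. camera_params takes no time and is no camera call; for the wrist camera it gives the pose at the moment of the call.
- order.finish_job(): hands the job in; it is judged then, once.
The state is a dict: "clock": time; "qpos": joint angles; "qd": joint speeds; "tau": joint torques, N m; "eef_pos": TCP position; "tool_rot": TCP orientation; "force": force on the tool from outside, world axes, zero at the start; "torque": the same for the moment, N m; "width": finger opening in mm; "gripper_force": force on a finger pad.
Only numpy, scipy, OpenCV 4.12 (cv2) and the standard library are available. Lean on these libraries where they do the work, as an engineer would, in place of code of your own. Each camera call takes 0.05 s, during which the arm holds its last target. There are 200 camera calls.

### The job

Set the pipe rest for a short blowpipe: with a fingertip against its knurled rim, turn the brass locking ring anticlockwise (seen from above) two full turns from tight, to within about an eighth of a turn, then push the blue roller yoke with the fingers all the way in towards the ring until it stops. Touch and push gently only: do not squeeze, grip or lift anything, do not push the yoke before the ring is loosened, and leave the ring at its two turns. Leave everything else on the bench where it is.

Things in the scene. Friction and masses are not known exactly. Their poses are not given: they have to be found in the camera images.
- rest: Pipe rest, fixed to the bench: grey base plate 100 x 370 x 10 mm, long side along its y (y = -130 to +240 mm). Origin at bench height under the ring's axis; z up. Over the origin a dark bridge 64 (x) x 56 (y) mm, 46 mm high, carries the brass ring; the blue yoke stands at +y on a rail along y. Red ticks at y = 90 mm mark where the yoke's middle finally stands.
- ring_center (a point): Centre of the brass ring's top face, on its upright axis, 71 mm above the bench; does not move. The ring is a solid disc 100 mm across over the knurl, its rim from 49 to 71 mm above the bench, with 52 upright round ridges 5 mm wide that stand out 2.5 mm. It overhangs the bridge all round and stays at its height.
- lock_ring (a joint): Angle of the brass ring, rad: 0 at the start (tight), grows anticlockwise seen from above; two full turns = 12.57; upper stop 18.85. Friction about 0.06 N m (1.2 N at the rim); stays where it is left. A steel pin 22 mm across in its middle climbs 4 mm a turn (top 75.5 mm above the bench at the start) and blocks the yoke for about the first 1.5 turns.
- ring_mark (a point): Red mark 10 x 18 mm on the ring's top face, 37 mm from the axis; at the start (and after each full turn) it points to the yoke, along +y of the pipe rest.
- yoke (a joint): Slide of the roller yoke, m: 0 at the start (its middle 150 mm from the ring's axis along +y of the rest), grows as it moves along -y of the rest, towards the ring; stops at 0.060. Slides against about 2 N of friction, stays where it is left.
- yoke_back (a point): Middle of the yoke's back face (away from the ring, normal +y of the rest), 47 mm above the bench. The yoke is a blue plate 90 mm wide (x), 20 thick (y), 18 to 70 mm above the bench; two steel rollers 32 mm across on its upper edge reach 94 mm, their axles (72 to 84 mm up) stand out 7 mm from both faces. A flat tongue, top 18 mm up, runs from it under the bridge.
- wax: amber wax puck, 64 mm across, 24 mm high; lies beside the pipe rest; origin under its centre, at bench height. Bystander: leave it alone.
- cork_pad: cork pad 60 x 90 x 20 mm; lies beside the pipe rest on the side opposite the wax; origin under its centre, at bench height. Bystander: leave it alone.
- jacks: steel glass-shaping tongs lying flat, 300 mm long along x, 12 mm high; origin under its centre, at bench height. Bystander: leave it alone.
- tumbler: green glass tumbler, 72 mm across, 95 mm high; origin under its centre, at bench height. Bystander: leave it alone.
- paperweight: clear glass paperweight, 72 mm across, 58 mm high; origin under its centre, at bench height. Bystander: leave it alone.
- tin: dark steel open tin, 84 mm across, 100 mm high; origin under its centre, at bench height. Bystander: leave it alone.

How it is judged:
By the outcome, as a careful person would: the job done as asked, in the order asked, and still so for the second after the job is handed in, with the robot touching nothing.
It also fails if it takes over 72 s, if anything falls off the work surface, if the arm or the gripper's body presses on something with over 40 N, if the wrist force passes 120 N, or if a joint passes its speed limit or range.

## Working session

There is one attempt and no reset: what is moved stays moved. The work goes in short steps, Python scripts to look and compute and a shell command to move; the robot and the scene stay as the last step left them, time stands still between calls to the robot, and variables do not carry over. Pictures are saved under pics/ and viewed, at most 10 in all, crops included, and the job is handed in when it is done.

```bash
mkdir -p pics; ls
python3 - <<'E'
from cell import sensors,get_image,camera_params
import cv2
s=sensors.read_state();print(s)
for n in("top","scene"):
    cv2.imwrite(f"pics/{n}0.png",get_image(n));p=camera_params(n);print(n,p)
E
```

```text
pics
{'clock': 0.0, 'qpos': array([ 1.25919241,  0.62933337,  0.03841204,  1.51839368, -0.02699936,
        0.99629582, -0.01997244]), 'qd': array([ 0.00124192,  0.00025279, -0.00155653, -0.00037266, -0.00069235,
        0.000962  , -0.00096835]), 'tau': array([-2.08286849e-06, -5.63407159e+01,  1.22652333e+00, -1.93449032e+01,
        1.11151597e-02,  1.05206994e-02,  1.52345046e-05]), 'eef_pos': array([ 158.05760844, -629.83249472,  230.3885964 ]), 'tool_rot': array([-3.13967945e+00,  8.06624097e-06,  2.45855456e-01]), 'force': array([-0.18704494, -1.26047426,  0.06497629]), 'torque': array([-0.01149134, -0.00631106, -0.02066886]), 'gripper_force': 0.0, 'width': 85.64158664854229}
top {'mtx': array([[477.93221361,   0.        , 283.34458394],
       [  0.        , 477.93221361, 208.70612005],
       [  0.        ,   0.        ,   1.        ]]), 'rvec': array([ 2.15553715, -2.14980353,  0.13600591]), 'tvec': array([  -3.16741747,  554.78515802, 1252.35074595])}
scene {'mtx': array([[400.25484314,   0.        , 276.47032899],
       [  0.        , 400.25484314, 206.68363839],
       [  0.        ,   0.        ,   1.        ]]), 'rvec': array([ 1.71502083,  1.63919391, -0.7701646 ]), 'tvec': array([ -32.0108863 , -295.32709231, 1591.60769883])}
```

View pics/top0.png

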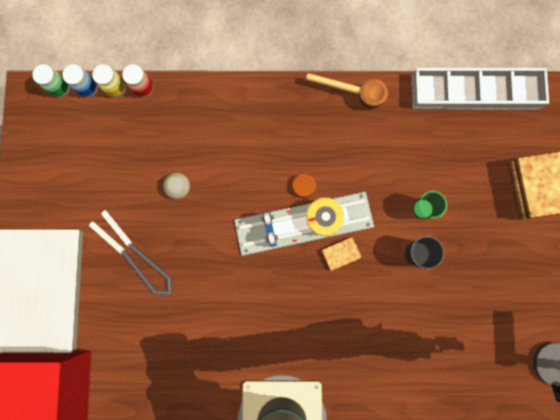

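View pics/scene0.png

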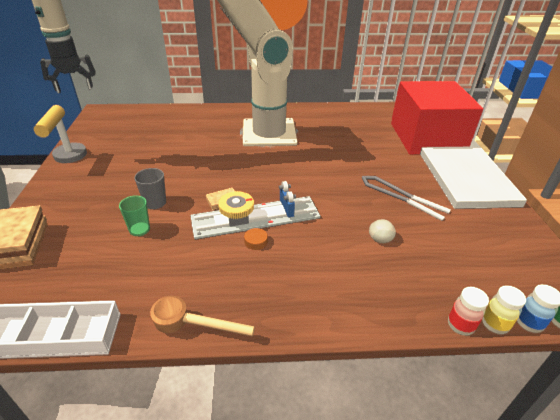

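The top view shows the brass ring at (325,217), its red mark at (312,219), the blue yoke at (269,229), the wax at (304,185) and the cork at (341,254). The scene view confirms this layout, with the jacks, tumbler and tin well clear.

```bash
cat > h.py <<'E'
import cv2,numpy as np
from cell import sensors,get_image,camera_params
def ray(p,uv,z):
    R=cv2.Rodrigues(p["rvec"])[0];t=p["tvec"]
    c=-R.T@t; d=R.T@np.linalg.inv(p["mtx"])@np.array([uv[0],uv[1],1.]); return c+d*(z-c[2])/d[2]
def proj(p,P): return cv2.projectPoints(np.float64([P]),p["rvec"],p["tvec"],p["mtx"],None)[0][0,0]
def blobs(img,lo,hi,amin=8):
    m=cv2.inRange(cv2.cvtColor(img,cv2.COLOR_BGR2HSV),np.array(lo),np.array(hi))
    n,_,st,ce=cv2.connectedComponentsWithStats(m); return [(int(st[i,4]),ce[i].round(1),st[i,:4]) for i in range(1,n) if st[i,4]>=amin],m
E
python3 - <<'E'
from h import *
p=camera_params("top");im=cv2.imread("pics/top0.png")
b,m=blobs(im,(20,140,120),(35,255,255),50)
for x in b: print("yel",x)
m[:, :280]=0;m[:,360:]=0;m[:180]=0;m[245:]=0
c=max(cv2.findContours(m,0,2)[0],key=cv2.contourArea);h=cv2.convexHull(c)
e=cv2.fitEllipse(h);print(e,ray(p,e[0],71))
for x in blobs(im,(0,170,120),(6,255,255),3)[0]: print("red",x,ray(p,x[1],71)[:2],ray(p,x[1],10)[:2])
for x in blobs(im,(100,100,40),(125,255,255),10)[0]: print("blue",x,ray(p,x[1],60)[:2])
E
```

```text
yel (143, array([113.7,  88.8]), array([99, 72, 23, 25], dtype=int32))
yel (662, array([324.7, 216. ]), array([307, 198,  36,  37], dtype=int32))
((324.4217834472656, 216.10702514648438), (35.52919006347656, 37.360103607177734), 165.39627075195312) [ 530.96815601 -109.33189846   71.        ]
red (113, array([147. ,  87.7]), array([136,  76,  17,  20], dtype=int32)) [880.55068571 369.21004508] [904.72485803 387.65296451]
red (3, array([132. ,  89.7]), array([131,  89,   3,   2], dtype=int32)) [874.82910238 409.72116167] [898.72239494 430.152823  ]
red (9, array([312., 219.]), array([310, 218,   5,   3], dtype=int32)) [523.27574996 -76.80696774] [529.9108443  -80.25958696]
red (5345, array([ 45.3, 389.4]), array([  0, 350,  92,  70], dtype=int32)) [ 92.71237037 592.63175142] [ 78.21056444 622.04272469]
blue (158, array([87.2, 88.9]), array([75, 78, 21, 18], dtype=int32)) [881.2295259  536.33094623]
blue (48, array([268.9, 228. ]), array([266, 224,   7,   9], dtype=int32)) [500.36843329  36.08516683]
```

```bash
python3 -m inch '[[[48.9,-41.5,0,2.2],[48.9,-41.5,0,2.2],[48.9,-41.5,0,2.2],[48.9,-41.5,0,2.2],[48.9,-41.5,0,2.2],[48.9,-41.5,0,2.2],[48.9,-41.5,0,2.2],[48.9,-41.5,0,2.2]]]' 0
```

```text
clock: 0.77
eef_pos: [352.8, -357.5, 231.2]
tool_rot: [-3.141, 0.0, 0.207]
force: [2.3, 0.3, 1.1]
width: 0.2
gripper_force: 0.0
```

```bash
python3 -m inch '[[[22.5,-20.6,0,0],[22.5,-20.6,0,0],[22.5,-20.6,0,0],[22.5,-20.6,0,0],[22.5,-20.6,0,0],[22.5,-20.6,0,0],[22.5,-20.6,0,0],[22.5,-20.6,0,0]]]'
python3 - <<'E'
from h import *
print(sensors.read_state()["eef_pos"]);p=camera_params("wrist")
im=get_image("wrist");cv2.imwrite("pics/w1.png",im);print(p)
E
```

```text
clock: 1.43
eef_pos: [533.6, -104.0, 231.1]
tool_rot: [-3.138, -0.003, 0.216]
force: [0.3, -0.4, 0.2]
width: 0.0
gripper_force: 0.0
[ 533.61265638 -104.03728362  231.12941194]
{'mtx': array([[370.06730607,   0.        , 277.66825375],
       [  0.        , 370.06730607, 205.54183049],
       [  0.        ,   0.        ,   1.        ]]), 'rvec': array([-2.28181767,  1.83374275,  0.24987428]), 'tvec': array([-214.37384672,  447.30944079,  509.90825559])}
```

View pics/w1.png

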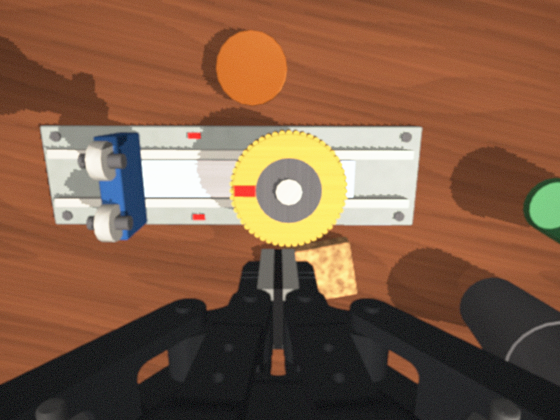

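The wrist view shows the ring at (289,189) with the mark at (244,190), ticks at (194,135) and (198,216), and the yoke around (122,185). The closed fingertips are at (278,255).

Run:
```python
from h import *
p=camera_params("wrist");im=cv2.imread("pics/w1.png")
b,m=blobs(im,(20,100,90),(35,255,255),50)
c=max(cv2.findContours(m[:, :].copy(),0,2)[0],key=cv2.contourArea)
e=cv2.fitEllipse(cv2.convexHull(c));C=ray(p,e[0],71);print(e,C)
q=np.array([ray(p,x[0],71)[:2] for x in cv2.convexHull(c)]);print("circ",cv2.minEnclosingCircle(np.float32(q)))
for x in blobs(im,(0,170,120),(6,255,255),20)[0]: print("red",x,ray(p,x[1],71)[:2],ray(p,x[1],10)[:2])
for x in blobs(im,(100,120,40),(125,255,255),50)[0]: print("blue",x)
for uv in((139,132),(147,222)): print("yoke front top corner",ray(p,uv,70)[:2])
print("wax",ray(p,(252,67),24),"cork",ray(p,(330,270),20))
s=sensors.read_state();print(s["tool_rot"],proj(p,s["eef_pos"]))
y=s["tool_rot"][2];tx=np.array([np.cos(y),np.sin(y),0]);ty=np.array([np.sin(y),-np.cos(y),0])
for a,b2 in((11,0),(-11,0),(0,10),(0,-10)): print(a,b2,proj(p,s["eef_pos"]+a*tx+b2*ty))
cv2.imwrite("pics/tip.png",cv2.resize(im[225:345,210:350],None,fx=5,fy=5,interpolation=2))
```

```text
((288.1799011230469, 188.1077880859375), (116.87113189697266, 117.0068588256836), 131.30369567871094) [ 534.71599924 -111.22636524   71.        ]
circ ((532.9176635742188, -111.97837829589844), 50.34110641479492)
red (53, array([193.8, 135.1]), array([188, 133,  12,   5], dtype=int32)) [560.86597949 -27.1401249 ] [553.24935648 -14.57310088]
red (201, array([244.4, 190.5]), array([234, 186,  21,  10], dtype=int32)) [524.75508198 -75.84142681] [509.86166485 -73.08831968]
red (42, array([198.2, 216.5]), array([193, 215,  11,   4], dtype=int32)) [493.80769767 -41.63913909] [472.67799843 -31.99384641]
blue (2596, array([125.8, 180.8]), array([ 94, 133,  52, 106], dtype=int32))
yoke front top corner [553.60005506  16.74506474]
yoke front top corner [478.96514757   0.86465342]
wax [625.21363989 -58.62374304  24.        ] cork [ 448.49949061 -176.71534391   20.        ]
[-3.13822666 -0.00328485  0.21717378] [279.3543462  269.31118035]
11 0 [279.39525847 244.72047163]
-11 0 [279.31492741 293.00422286]
0 10 [303.21325391 269.36533593]
0 -10 [255.50874748 269.25705497]
```

View pics/tip.png

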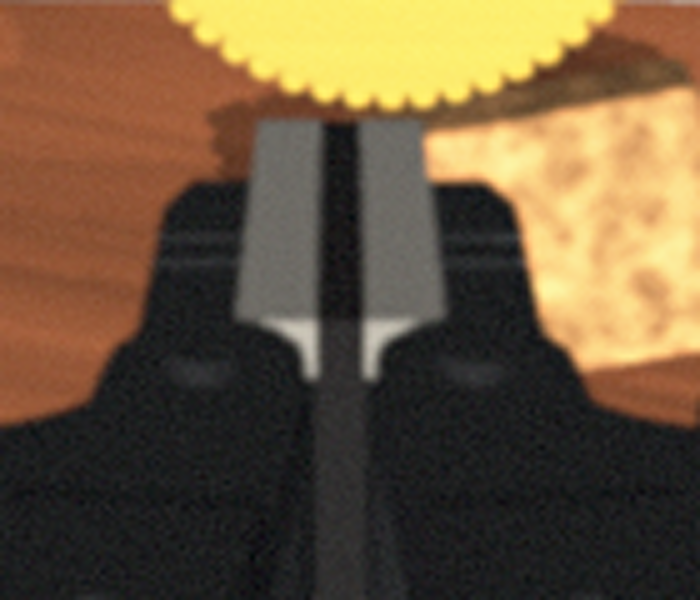

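The crop shows the closed tips as a slim grey block, about 14 mm wide in tool y and 22 mm in tool x, which widens only higher up. I'll stage at the robot side of the ring.

```bash
cat >> h.py <<'E'
C=np.array([533.3,-111.6])
def rel(n=1):
    s=sensors.read_state();y=s["tool_rot"][2];M=np.array([[np.cos(y),np.sin(y)],[np.sin(y),-np.cos(y)]])
    print("t",round(s["clock"],2),"ab",(M@(s["eef_pos"][:2]-C)).round(1),"z",s["eef_pos"][2].round(1),"yaw",y.round(3),"Fab",(M@s["force"][:2]).round(1),"Fz",s["force"][2].round(1))
E
python3 -m inch '[[[-7.5,0.7,0,0],[-7.5,0.7,4,0],[-7.5,0.7,8,0],[-7.5,0.7,12,0],[-7.5,0.7,12,0],[-7.5,0.7,12,0],[-7.5,0.7,12,0]]]'
python3 -c "
from h import *
rel()"
```

```text
clock: 2.07
eef_pos: [458.9, -134.2, 112.2]
tool_rot: [3.141, -0.001, 0.207]
force: [0.8, 0.1, 0.1]
width: 0.1
gripper_force: 0.0
t 2.07 ab [-77.4   6.8] z 112.2 yaw 0.207 Fab [0.8 0.1] Fz 0.1
```

```bash
python3 -m inch '[[[0,-0.7,2.8,0],[0,-0.7,5.6,0],[0.8,-0.7,5.6,0],[1.3,-0.7,5.6,0],[1.3,-0.7,5.6,0]]]'; python3 -c "
from h import *
rel()"
python3 -m inch '[[[0.1,0,0,0],[0.2,0,0,0],[0.3,0,0,0],[0.3,0,0,0],[0.3,0,0,0]]]'; python3 -c "
from h import *
rel()"
```

```text
clock: 2.48
eef_pos: [472.6, -124.3, 57.5]
tool_rot: [3.14, -0.004, 0.208]
force: [0.0, -0.1, 1.1]
width: -0.1
gripper_force: 0.0
t 2.48 ab [-62.1  -0.1] z 57.5 yaw 0.208 Fab [0.  0.1] Fz 1.1
clock: 2.9
eef_pos: [472.6, -123.8, 55.8]
tool_rot: [3.141, -0.001, 0.207]
force: [0.6, -0.6, -0.7]
width: 0.1
gripper_force: 0.0
t 2.9 ab [-61.9  -0.6] z 55.8 yaw 0.207 Fab [0.5 0.7] Fz -0.7
```

```bash
for i in 1 2; do python3 -m inch '[[[0.1,0,0,0],[0.1,0,0,0]]]' >/dev/null; python3 -c "
from h import *
rel()"; done
```

```text
t 3.07 ab [-61.7  -0.7] z 55.3 yaw 0.207 Fab [-1.6  0.6] Fz 0.7
t 3.23 ab [-61.6  -0.7] z 55.2 yaw 0.207 Fab [-4.4  0.1] Fz 2.0
```

```bash
python3 -m inch '[[[0.1,0.7,0,0],[0.25,1.95,0,0],[0.75,3.1,0,0],[1.5,4.1,0,0],[2.45,4.85,0,0],[3.6,5.3,0,0],[4.85,5.5,0,0]]]'
python3 - <<'E'
from h import *
rel()
im=get_image("wrist");p=camera_params("wrist");cv2.imwrite("pics/w2.png",im)
for x in blobs(im,(0,150,90),(7,255,255),20)[0]:
    P=ray(p,x[1],71)[:2]-C;print(x,P,np.hypot(*P),np.degrees(np.arctan2(P[1],P[0]))-103)
im=get_image("top");p=camera_params("top");cv2.imwrite("pics/t2.png",im)
for x in blobs(im,(0,150,90),(7,255,255),3)[0]:
    P=ray(p,x[1],71)[:2]-C;print("top",x,P,np.hypot(*P),np.degrees(np.arctan2(P[1],P[0]))-103)
E
```

```text
clock: 3.82
eef_pos: [531.2, -175.7, 55.2]
tool_rot: [3.134, 0.004, 0.201]
force: [-1.9, -16.8, -2.1]
width: -0.1
gripper_force: 7.4
t 3.82 ab [-14.8  62.4] z 55.2 yaw 0.201 Fab [-5.2 16. ] Fz -2.1
(40, array([122.5, 323.8]), array([119, 322,  10,   6], dtype=int32)) [-24.38185852  -7.13894896] 25.405503677520546 -266.680097403925
top (183, array([144.1,  88.6]), array([129,  74,  24,  23], dtype=int32)) [344.69156109 488.58606838] 597.9369686672467 -48.20250590974134
top (3, array([288., 211.]), array([287, 211,   3,   1], dtype=int32)) [10.89821036 97.56344043] 98.17023936997992 -19.373735931359903
top (14, array([331.1, 227.9]), array([329, 225,   5,   7], dtype=int32)) [-33.23645374 -14.88495792] 36.417356156486434 -258.8747611891348
top (3, array([294., 240.]), array([293, 240,   3,   1], dtype=int32)) [-65.04203291  81.84328548] 104.5408504987949 25.47466946788711
top (5448, array([ 45.5, 388.9]), array([  0, 350,  92,  70], dtype=int32)) [-439.38326636  703.81142891] 829.7036713312378 18.97616942180423
```

```bash
cat > look.py <<'E'
from h import *
rel()
im=get_image("top");p=camera_params("top")
for x in blobs(im,(0,150,90),(7,255,255),3)[0]:
    P=ray(p,x[1],71)[:2]-C
    if 28<np.hypot(*P)<45: print("mark",x[0],x[1],P.round(1),(np.degrees(np.arctan2(P[1],P[0]))-103)%360)
E
python3 -m inch '[[[1.1,0.55,0,0],[2.2,0.55,0,0],[3.4,0.4,0,0],[4.6,-0.1,0,0],[5.55,-0.85,0,0],[6.3,-1.85,0,0],[6.8,-2.95,0,0],[6.95,-4.2,0,0]]]'; python3 look.py
```

```text
clock: 4.58
eef_pos: [593.8, -109.8, 55.4]
tool_rot: [3.141, -0.002, 0.209]
force: [2.6, -1.1, -2.0]
width: -0.1
gripper_force: 2.0
t 4.58 ab [59.5 10.8] z 55.4 yaw 0.209 Fab [2.3 1.6] Fz -2.0
```

```bash
python3 -m inch '[[[0,-1.25,0,0],[0,-2.5,0,0],[-0.15,-3.75,0,0],[-0.65,-4.9,0,0],[-1.4,-5.85,0,0],[-2.4,-6.6,0,0],[-3.5,-7.1,0,0],[-4.75,-7.25,0,0]]]'; python3 look.py
```

```text
clock: 5.3
eef_pos: [528.6, -48.7, 55.2]
tool_rot: [-3.14, 0.002, 0.209]
force: [0.2, -0.3, -0.3]
width: -0.0
gripper_force: 0.0
t 5.3 ab [  8.5 -62.5] z 55.2 yaw 0.209 Fab [0.1 0.4] Fz -0.3
mark 11 [338.3 214.5] [  2.  -34.1] 170.34457790226958
```

```bash
for i in 1 2 3; do python3 -m inch '[[[-0.2,0.2,0,0],[-0.2,0.2,0,0]]]' >/dev/null; python3 -c "
from h import *
rel()"; done
```

```text
t 5.52 ab [  6.5 -61.7] z 55.0 yaw 0.209 Fab [ 0.4 -6.2] Fz 0.6
t 5.68 ab [  6.4 -61.4] z 55.1 yaw 0.211 Fab [  0.7 -10.9] Fz 0.8
t 5.85 ab [  5.  -61.4] z 55.0 yaw 0.212 Fab [  1.6 -14.5] Fz 1.3
```

```bash
python3 look.py; python3 -m inch '[[[-0.8,-0.3,0,0],[-1.65,-0.3,0,0],[-2.8,-0.15,0,0],[-3.9,0.3,0,0],[-4.85,1.05,0,0],[-5.55,1.95,0,0],[-6,3.05,0,0],[-6.15,4.2,0,0]]]'; python3 look.py
```

```text
t 5.85 ab [  5.  -61.4] z 55.0 yaw 0.212 Fab [  1.6 -14.5] Fz 1.3
mark 12 [338.5 214.5] [  2.  -34.6] 170.29625897000074
clock: 6.57
eef_pos: [471.7, -113.3, 55.2]
tool_rot: [-3.141, 0.005, 0.206]
force: [-5.2, 1.8, 1.9]
width: -0.0
gripper_force: 2.4
t 6.57 ab [-60.6 -10.9] z 55.2 yaw 0.206 Fab [-4.7 -2.8] Fz 1.9
```

```bash
python3 -m inch '[[[0,1.25,0,0],[0,2.45,0,0],[0.15,3.6,0,0],[0.6,4.7,0,0],[1.3,5.65,0,0],[2.25,6.35,0,0],[3.35,6.8,0,0],[4.5,6.95,0,0]]]'; python3 look.py
```

```text
clock: 7.28
eef_pos: [534.0, -175.9, 55.6]
tool_rot: [3.136, -0.001, 0.203]
force: [-1.6, -9.1, -2.5]
width: -0.2
gripper_force: 4.6
t 7.28 ab [-12.2  63.1] z 55.6 yaw 0.203 Fab [-3.5  8.6] Fz -2.5
mark 18 [312.3 219.4] [-11.1  34. ] 5.0332764459816985
```

```bash
python3 -m inch '[[[1.05,0,0,0],[2.1,0,0,0],[3.25,-0.15,0,0],[4.35,-0.6,0,0],[5.3,-1.3,0,0],[6,-2.25,0,0],[6.45,-3.35,0,0],[6.6,-4.5,0,0]]]'; python3 look.py
python3 -m inch '[[[0,-1.25,0,0],[0,-2.45,0,0],[-0.15,-3.6,0,0],[-0.6,-4.7,0,0],[-1.3,-5.65,0,0],[-2.25,-6.35,0,0],[-3.35,-6.8,0,0],[-4.5,-6.95,0,0]]]'; python3 look.py
```

```text
clock: 8.0
eef_pos: [593.8, -110.8, 56.1]
tool_rot: [3.139, -0.01, 0.209]
force: [10.0, -2.0, -5.9]
width: -0.2
gripper_force: 4.2
t 8.0 ab [59.3 11.8] z 56.1 yaw 0.209 Fab [9.3 4. ] Fz -5.9
clock: 8.72
eef_pos: [528.9, -49.6, 55.4]
tool_rot: [-3.138, 0.0, 0.211]
force: [2.1, 5.5, -0.2]
width: -0.2
gripper_force: 2.6
t 8.72 ab [  8.7 -61.6] z 55.4 yaw 0.211 Fab [ 3.2 -4.9] Fz -0.2
mark 8 [334.1 205. ] [ 27.1 -23.4] 216.20001795556465
```

```bash
python3 -m inch '[[[-1.05,0,0,0],[-2.1,0,0,0],[-3.25,0.15,0,0],[-4.35,0.6,0,0],[-5.3,1.3,0,0],[-6,2.25,0,0],[-6.45,3.35,0,0],[-6.6,4.5,0,0]]]'; python3 look.py
python3 - <<'E'
from h import *
cv2.imwrite("pics/t3.png",cv2.resize(get_image("top")[160:280,210:390],None,fx=4,fy=4))
cv2.imwrite("pics/w3.png",get_image("wrist"))
E
```

```text
clock: 9.43
eef_pos: [471.1, -111.9, 55.0]
tool_rot: [-3.14, 0.006, 0.207]
force: [-4.0, 0.7, 2.0]
width: -0.1
gripper_force: 1.6
t 9.43 ab [-61.  -12.5] z 55.0 yaw 0.207 Fab [-3.7 -1.5] Fz 2.0
mark 4 [322.2 201. ] [37.6  7.8] 268.68329813136626
```

View pics/w3.png

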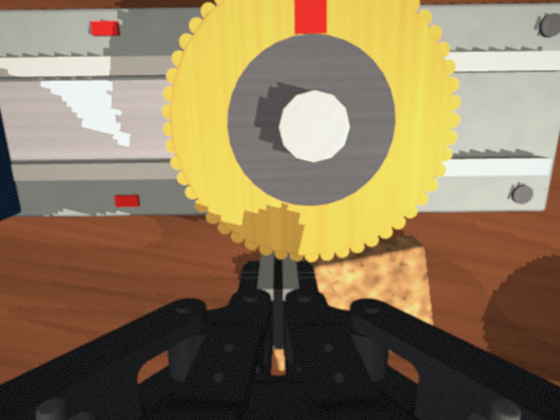

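The wrist view shows the red mark at (310,15), i.e. pointing along rest +x, so about 270° past one turn. The pin's apparent size puts its top near 83 mm, consistent with about 1.75 turns. One more quarter turn is needed.

```bash
python3 -m inch '[[[0,1.25,0,0],[0,2.45,0,0],[0.15,3.6,0,0],[0.6,4.7,0,0],[0.6,4.7,0,0]]]'; python3 look.py
```

```text
clock: 10.0
eef_pos: [491.7, -159.0, 55.4]
tool_rot: [3.139, -0.002, 0.205]
force: [-1.4, -5.9, -1.6]
width: -0.1
gripper_force: 2.3
t 10.0 ab [-50.3  38. ] z 55.4 yaw 0.205 Fab [-2.5  5.5] Fz -1.6
mark 11 [312.7 210.6] [12.1 32.9] 326.75915341532135
```

```bash
python3 -m inch '[[[0.35,0.5,0,0],[0.7,0.95,0,0],[1.15,1.3,0,0],[1.65,1.65,0,0],[1.85,1.75,0,0],[1.85,1.75,0,0]]]'; python3 look.py
```

```text
clock: 10.55
eef_pos: [511.5, -171.9, 55.3]
tool_rot: [3.139, 0.001, 0.206]
force: [-3.4, -8.6, -0.6]
width: -0.2
gripper_force: 4.0
t 10.55 ab [-33.7  54.6] z 55.3 yaw 0.206 Fab [-5.1  7.7] Fz -0.6
mark 17 [311.2 216.9] [-4.5 36.9] 353.96941021902626
```

Ring is within about 6° of two turns. Backing off and going behind the yoke.

```bash
python3 -m inch '[[[-1.3,2.6,0,0],[-1.3,2.6,0,0],[-1.3,2.6,-4,0],[-1.3,2.6,-8,0],[-1.3,2.6,-12,0],[-1.3,2.6,-12,0]]]'; python3 -m inch '[[[1,-4,0,0],[2,-8,0,0],[3,-12,0,0],[4,-16,0,0],[4,-20,0,0],[4,-24,0,0],[4,-26.8,0,0],[4,-26.8,0,0]]]' ;python3 look.py
python3 - <<'E'
from h import *
cv2.imwrite("pics/w4.png",get_image("wrist"))
E
```

```text
clock: 11.1
eef_pos: [510.4, -198.1, 182.6]
tool_rot: [3.135, -0.013, 0.208]
force: [1.2, -0.8, 0.1]
width: 0.0
gripper_force: 0.0
clock: 11.77
eef_pos: [487.5, 82.1, 175.6]
tool_rot: [-3.137, -0.002, 0.219]
force: [0.2, -0.2, -0.8]
width: 0.1
gripper_force: 0.0
t 11.77 ab [  -2.6 -199.1] z 175.6 yaw 0.219 Fab [0.1 0.3] Fz -0.8
mark 11 [311.7 216.5] [-3.4 35.5] 352.54286379503884
```

View pics/w4.png

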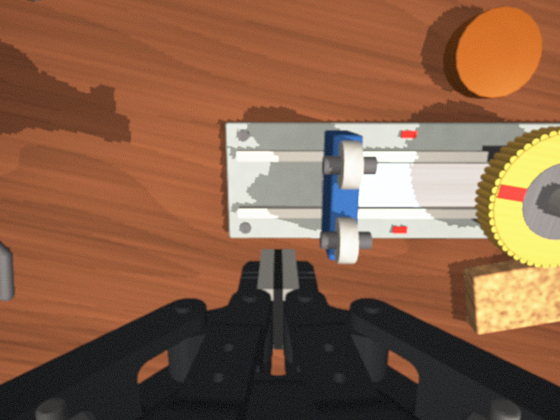

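The picture shows the yoke still in place with rollers at (349,165) and (346,241), the mark at (510,192) pointing nearly at the yoke, and the fingers behind and above the rail.

Run:
```python
from h import *
p=camera_params("wrist");rel()
y=sensors.read_state()["tool_rot"][2];M=np.array([[np.cos(y),np.sin(y)],[np.sin(y),-np.cos(y)]])
for n,uv,z in(("axleA",(331,166),78),("axleB",(326,240),78),("rollA",(350,165),82),("rollB",(346,241),82),("tickA",(408,134),10),("tickB",(399,230),10),("ringmark",(512,193),71)): print(n,(M@(ray(p,uv,z)[:2]-C)).round(1))
```

```text
t 11.87 ab [  -4.2 -192.2] z 175.6 yaw 0.212 Fab [-0.5  0.1] Fz 0.5
axleA [  23.7 -158.2]
axleB [ -27.8 -159.7]
rollA [  25.  -146.6]
rollB [ -27.  -146.6]
tickA [ 39.1 -86.4]
tickB [-43.9 -86.5]
ringmark [  4.  -32.5]
```

```bash
python3 -m inch '[[[0.3,-0.5,0,0],[0.3,-0.5,4,0],[0.3,-0.5,8,0],[0.3,-0.5,12,0],[0.3,-0.5,13,0],[0.3,-0.5,13,0]]]'; python3 -m inch '[[[0,0.6,0,0],[0,1.2,0,0],[0,1.6,0,0],[0,2,0,0],[0,2.4,0,0],[0,2.8,0,0],[0,3.2,0,0],[0,3.2,0,0]]]'; python3 look.py
```

```text
clock: 12.37
eef_pos: [488.8, 77.0, 42.9]
tool_rot: [3.141, 0.006, 0.205]
force: [0.4, 0.2, 0.5]
width: 0.1
gripper_force: 0.0
clock: 13.03
eef_pos: [497.8, 46.3, 45.7]
tool_rot: [3.141, -0.001, 0.206]
force: [-0.7, -0.3, -0.7]
width: -0.2
gripper_force: 0.0
t 13.03 ab [  -2.4 -161.8] z 45.7 yaw 0.206 Fab [-0.7  0.2] Fz -0.7
mark 11 [311.7 216.5] [-3.4 35.5] 352.54286379503884
```

```bash
python3 -m inch '[[[0,0.4,0,0],[0,0.8,0,0],[0,1.2,0,0],[0,1.6,0,0],[0,2,0,0],[0,2.4,0,0],[0,2.4,0,0]]]'; python3 look.py
python3 - <<'E'
from h import *
im=get_image("wrist");cv2.imwrite("pics/w5.png",im)
E
```

```text
clock: 13.67
eef_pos: [502.3, 22.2, 45.3]
tool_rot: [3.141, -0.0, 0.206]
force: [-0.0, 0.1, -0.5]
width: -0.0
gripper_force: 0.0
t 13.67 ab [  -3.  -137.3] z 45.3 yaw 0.206 Fab [-0.  -0.1] Fz -0.5
mark 12 [311.5 216.5] [-3.5 36.1] 352.46502759457746
```

View pics/w5.png

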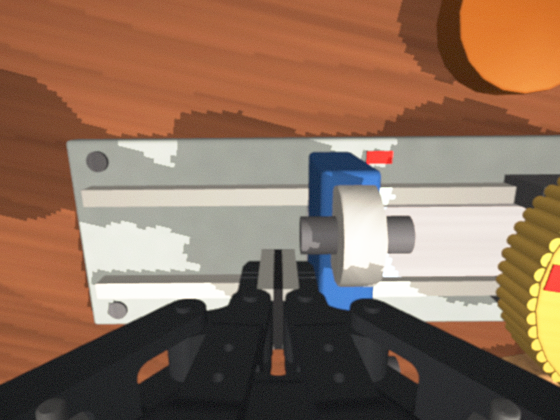

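The yoke is moving ahead of the fingers, now about 20 mm short of the ticks, red tick at (379,157).

```bash
python3 -m inch '[[[0,0.4,0,0],[0,0.8,0,0],[0,1.2,0,0],[0,1.6,0,0],[0,2,0,0],[0,2.3,0,0],[0,2.6,0,0],[0,2.6,0,0]]]'; python3 look.py; python3 -m inch '[[[0,0.2,0,0],[0,0.4,0,0],[0,0.6,0,0],[0,0.6,0,0]]]'; python3 look.py
```

```text
clock: 14.43
eef_pos: [507.4, -1.9, 45.2]
tool_rot: [-3.141, 0.0, 0.207]
force: [0.1, 2.0, -1.8]
width: 0.1
gripper_force: 1.3
t 14.43 ab [  -2.8 -112.6] z 45.2 yaw 0.207 Fab [ 0.5 -1.9] Fz -1.8
mark 12 [311.4 216.6] [-3.7 36.3] 352.837898007755
clock: 14.82
eef_pos: [507.3, -2.2, 45.3]
tool_rot: [-3.136, 0.001, 0.212]
force: [-3.8, 14.0, 1.6]
width: -0.0
gripper_force: 7.5
t 14.82 ab [  -2.3 -112.4] z 45.3 yaw 0.212 Fab [ -0.8 -14.5] Fz 1.6
mark 11 [311.7 216.5] [-3.4 35.5] 352.54286379503884
```

At the stop: force rises to 14 N with no further motion, at the expected position. Backing away, then a final look.

```bash
python3 -m inch '[[[0,-1,0,0],[0,-3,0,0],[0,-5,0,0],[0,-5,-4,0],[0,-5,-8,0],[0,-5,-12,0],[0,-5,-14,0],[0,-5,-14,0]]]'; python3 look.py
python3 - <<'E'
from h import *
im=get_image("wrist");cv2.imwrite("pics/w6.png",im)
E
```

```text
clock: 15.53
eef_pos: [501.9, 40.7, 190.2]
tool_rot: [3.14, -0.01, 0.206]
force: [0.1, -0.4, 0.1]
width: 0.1
gripper_force: 0.0
t 15.53 ab [   0.4 -155.5] z 190.2 yaw 0.206 Fab [-0.   0.4] Fz 0.1
mark 11 [311.7 216.5] [-3.4 35.5] 352.54286379503884
```

View pics/w6.png

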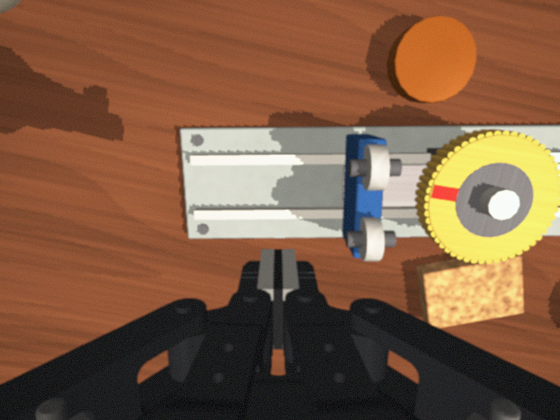

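The picture shows the yoke on the ticks at (365,198), the mark at (446,193) within about 8° of two turns, and the wax and cork undisturbed.

```bash
python3 -c "
from cell import order
print(order.finish_job())"
```

```text
the job is handed in; nothing more can be done
None
```

The job is handed in: the ring is loosened two turns anticlockwise (about 8° short by the camera), then the yoke was pushed in until it stopped, and the wax and cork beside the rest look undisturbed.

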